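# Take the muddler out of its spring clip and stand it in the tumbler

## Robot

A 6-joint arm with a two-finger parallel gripper is mounted at the origin on a cart in front of the work surface, level with it; the furniture and walls round the work are solid. World frame = base frame: x ahead of the robot, y to its left, z up, the work surface at z = 0. Lengths are in m, angles in rad, forces in N, time in s.
With the tool pointing down it reaches from about 0.35 to 0.775 m from the base axis. Payload 5.5 kg.
Tool frame: the origin (TCP) lies at the very end of the fingers, on their centre line; the grasp point (between the pads) lies 19 mm behind it; z points along the fingers, y is the line along which they close (so a half turn about z gives the same grasp; the last joint's range is limited). The gripper opens to 85 mm and grips with 20 to 120 N. Pads are 22 mm wide; open, the fingers measure 114 mm over their backs; the gripper's body (76 mm by 85 mm) begins 54 mm behind the grasp point. The pads swing forward as they close: fully open they stand 13 mm farther back than shut.
Start: joints at [-1.294, 0.313, 0.046, 1.304, 0, 1.431], TCP at [0.233, -0.526, 0.231] pointing down, gripper open.
Joint ranges: [-2.76, 2.76], [-0.86, 1.69], [-1.03, 1.26], [-2.2, 2.34], [-1.47, 1.5], [-3.14, 3.14]. Speed limits (rad/s): [2.57, 2.57, 3.14, 3.14, 3.14, 3.14].

## Interface

Orientations are given as a unit quaternion [w, x, y, z].
In Python, from workcell import get_state, read_camera, hand_in gives the robot as it stands.
- The arm moves only by the tool send_rows, never from a script. Its argument "increments" is a list of rows, each an object of numbers: "dx", "dy", "dz": the shift along the world's x, y, z in units of 25 mm (1.0 is 25 mm); "roll": the turn about the world's z in units of 8 degrees (1.0 is 8 degrees); "claw": the opening, from -1 (shut) to 1 (fully open). In form: [{"dx": .., "dy": .., "dz": .., "roll": .., "claw": ..}, ...]. A call has exactly 5 rows; each row is the pose to reach, as a shift and turn from the pose commanded when the call began; what a row does not reach only later rows make up. A row lasts 1/8 s, in which the tool goes at most 62.5 mm and 10.7 degrees, less where a joint would pass 70% of its speed; a pose out of reach is approached as far as the arm can. A call with a gripper value outside its range is refused whole. The fingers move at their own pace and stop on an object; "grip_force" is the grip in N (left out, the last holds). Time passes only in rows, so rows that repeat a pose let the fingers close, or fill a call up. It gives the time, the measured TCP pose, the force, the opening and the grip force at its end, in the units of the state.
- get_state(): the state, without advancing time (a new reading comes with each control period).
- read_camera(name): name is "scene" or "side" or "wrist"; returns a dict with "image" (400x640x3 uint8, blue, green, red), "fx", "fy", "cx", "cy" (pixels), "world_to_cam" (4x4, takes a point from world to camera coordinates). Camera axes: x right, y up, looking along -z (the intrinsics and any distortion apply to the point x, -y, -z); pixel columns grow to the right and rows downward; lengths in m; the calibration is good to about 2 mm. A picture is of the moment at which its call begins. There is no depth.
- hand_in(): hands the job in; it is judged then, once.
The state is a dict: "clock": time; "joint_pos": joint angles; "qvel": joint speeds; "tau": joint torques, N m; "tcp_pos": TCP position; "orientation": TCP orientation; "wrist_force": force on the tool from outside, world axes, zero at the start; "ft_torque": the same for the moment, N m; "finger_gap": finger opening in m; "grip_force": force on a finger pad.
Only numpy, scipy, OpenCV 4.12 (cv2) and the standard library are available. Lean on these libraries where they do the work, as an engineer would, in place of code of your own. Each camera call takes 0.05 s, during which the arm holds its last target. There are 200 camera calls.

## Task

Someone is about to crush lime in the tumbler: pull the muddler, the tool with the plain thick foot, straight forward out of its spring clip on the wooden rack, then set it down gently, foot first, in the large tumbler and let go. Leave the honey dipper in its clip and the tumbler standing upright.

Things in the scene. Friction and masses are not known exactly. Their poses are not given: they have to be found in the camera images.
- muddler: wooden bar 175 mm tall, 0.13 kg, upright in either of the rack's two clips. Origin: centre of its flat underside; z up along the bar. Foot: plain smooth cylinder 36 mm across, up to 76 mm, with a short shoulder until 80 mm; above it a round handle 24 mm across to the domed top. The clip holds the handle 91 to 109 mm above the origin; grasp the free handle above 115 mm, e.g. 145 mm.
- dipper: honey dipper in the other clip, to be left there: same wood, same 24 mm handle and 175 mm height, but no long thick foot: only its lowest 45 mm is a short bulb of deep ribs and grooves, up to 38 mm across, and the thin handle runs bare from there up through the clip. Origin: centre of its underside; z up along the bar.
- rack: fixed wooden rack 220 mm wide, back board 122 mm high; tools stand on its 8 mm base. Origin: on the worktop midway between the tools' axes; x points back into the board, y along it; seats at y = +-55 mm. Steel C-clips (18 mm high, 44 mm wide, mouth 19 mm) open to -x: pulling along -x with 5 to 20 N spreads the jaws; free after 30 mm. Not upwards: the thick foot catches under the clip.
- tumbler: clear glass tumbler standing upright, 80 mm across the rim, 91 mm high. Origin: centre of its underside, z up. Its inner floor lies 11 mm above that and is about 54 mm across, widening to about 70 mm inside the rim. The smaller glass (48 mm across) is not meant.
Not all that is in view belongs to the job. Leave any black look-alike of the tumbler alone.

How it is judged:
On the way:
1. the muddler has come forward out of its clip, at least 30 mm, still roughly upright and not yet lifted more than 60 mm off the base board (x of muddler in the frame of rack below -0.03 m and z of muddler in the frame of rack below 0.068 m and angle between muddler's own z axis and vertical below 0.6 rad), for 0.05 s.
At the end, for the whole second after the job is handed in: The muddler rests, let go, foot down on the floor of the large tumbler (foot centre within 30 mm of its axis and 30 mm of its underside; leaning under 34 degrees is fine); the tumbler stands upright; the honey dipper still stands upright in its clip (within 15 mm of its seat) (horizontal distance between muddler and tumbler below 0.03 m and z of muddler in the frame of tumbler between 0 and 0.03 m and angle between muddler's own z axis and vertical below 0.6 rad and angle between tumbler's own z axis and vertical below 0.1 rad and height (world z) of tumbler below 0.01 m and linear speed of muddler below 0.03 m/s and horizontal distance between dipper and rack below 0.07 m and angle between dipper's own z axis and vertical below 0.2 rad); the robot touches nothing.
It fails at once if the honey dipper is pulled out of its clip or moved more than 30 mm (distance of dipper from where it was at the start of the episode above 0.03 m).
It fails at once if the tumbler is tipped over (more than 30 degrees) (angle between tumbler's own z axis and vertical above 0.52 rad).
It fails at once if the muddler is dropped into the tumbler (falls at more than 0.6 m/s inside it, as from over 18 mm) (horizontal distance between muddler and tumbler below 0.04 m and z of muddler in the frame of tumbler below 0.09 m and linear speed of muddler above 0.6 m/s).
It also fails if it takes over 45 s, if anything falls off the work surface, if the arm or the gripper's body presses on something with over 40 N, if the wrist force passes 120 N, or if a joint passes its speed limit or range.

## Working session

There is one attempt and no reset: what is moved stays moved. The work goes in short steps, Python scripts to look and compute and a tool call to move; the robot and the scene stay as the last step left them, time stands still between calls to the robot, and variables do not carry over. Pictures are saved under pics/ and viewed, at most 10 in all, crops included, and the job is handed in when it is done.

Besides the shell and the picture viewer there is one more tool, called after "Request:" by a JSON object that holds its "op" and its "data", one argument or row to a line. send_rows: Moves the arm, as the interface text tells. Its arguments: {"type":"object","properties":{"increments":{"type":"array","items":{"type":"object","properties":{"dx":{"type":"number"},"dy":{"type":"number"},"dz":{"type":"number"},"roll":{"type":"number"},"claw":{"type":"number"}}}},"grip_force":{"type":"number"}},"required":["increments"]}

```bash
mkdir -p pics
cat > h.py <<'E'
import numpy as np, cv2
from workcell import get_state, read_camera, hand_in
def ray(c,u,v):
    M=np.array(c["world_to_cam"]);R=M[:3,:3];o=-R.T@M[:3,3]
    d=R.T@np.array([(u-c["cx"])/c["fx"],-(v-c["cy"])/c["fy"],-1]);return o,d/np.linalg.norm(d)
def onz(c,u,v,z):
    o,d=ray(c,u,v);return o+d*(z-o[2])/d[2]
def proj(c,p):
    q=np.array(c["world_to_cam"])@np.r_[p,1];return c["cx"]+c["fx"]*q[0]/-q[2],c["cy"]-c["fy"]*q[1]/-q[2]
def tri(r1,r2):
    (a,d),(b,e)=r1,r2;s=np.linalg.lstsq(np.c_[d,-e],b-a,rcond=None)[0]
    p,q=a+s[0]*d,b+s[1]*e;return (p+q)/2,np.linalg.norm(p-q)
E
python3 - <<'E'
from h import *
ims=[]
for n in("scene","side"):
    c=read_camera(n);cv2.imwrite(f"pics/{n}0.png",c["image"]);o,d=ray(c,320,200);print(n,c["fx"],c["cx"],o.round(3),d.round(3),[k for k in c])
print(get_state())
E
```

```text
scene 433.761550640244 309.8261068604786 [ 0.008 -0.88   0.71 ] [ 0.432  0.703 -0.565] ['image', 'fx', 'fy', 'cx', 'cy', 'world_to_cam']
side 463.1295375469885 314.77579829434353 [-0.222 -0.765  0.73 ] [ 0.59   0.584 -0.558] ['image', 'fx', 'fy', 'cx', 'cy', 'world_to_cam']
{'clock': 0.1, 'joint_pos': array([-1.29358371e+00,  3.13962103e-01,  4.51206653e-02,  1.30360065e+00,
       -1.68652836e-05,  1.43122852e+00]), 'qvel': array([-0.0007028 , -0.0024842 ,  0.00155431,  0.00149366,  0.00022717,
        0.00102244]), 'tau': array([ 2.00926181e-03, -4.81728137e+01,  2.99242312e+01,  1.28092279e-02,
       -1.28004895e-04,  8.40552801e-07]), 'tcp_pos': array([ 0.23265189, -0.52534712,  0.23048858]), 'orientation': array([-8.20352825e-04,  9.78364890e-01,  2.06885148e-01, -6.50006130e-05]), 'wrist_force': array([ 0.5885577 , -0.41243956,  0.8574072 ]), 'ft_torque': array([-0.02523652,  0.02752505, -0.00414113]), 'grip_force': 0.0, 'finger_gap': 0.085479179466865}
```

View pics/scene0.png

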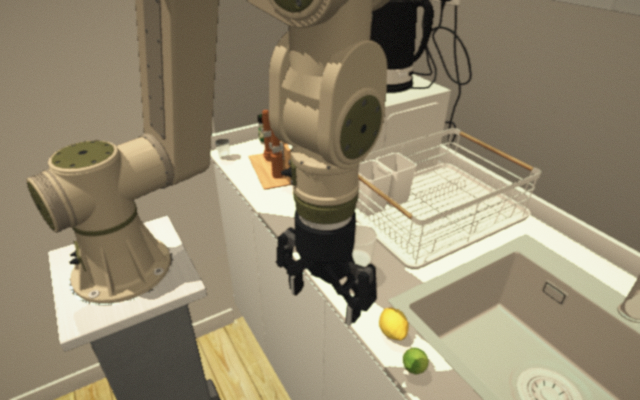

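View pics/side0.png

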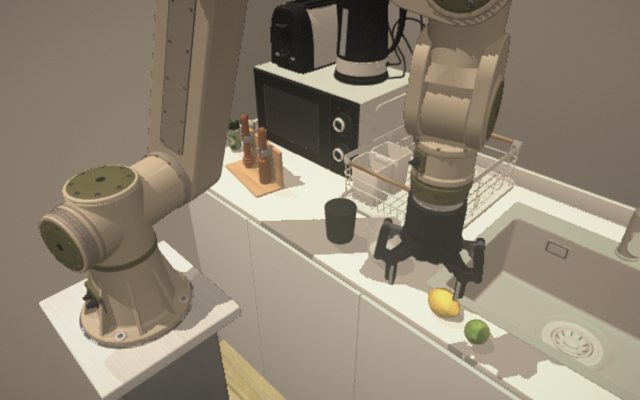

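Both views show the rack (scene 275,160; side 255,170) and the black cup (side 340,220). The gripper covers the clear glass (scene 365,245; side 385,235).

Run:
```python
from h import *
s=read_camera("scene");d=read_camera("side")
a=cv2.resize(d["image"][95:205,205:305],None,fx=4,fy=4,interpolation=cv2.INTER_CUBIC)
b=cv2.resize(d["image"][190:300,325:425],None,fx=4,fy=4,interpolation=cv2.INTER_CUBIC)
cv2.imwrite("pics/c1.png",np.hstack([a,b]))
for n,c,u,v in[("rack",d,255,180),("front L corner",d,226,172),("front R",d,263,193),("black",d,341,240),("glass",d,383,262),("glass sc",s,363,262),("lemon",d,442,312),("rack sc",s,272,180)]: print(n,onz(c,u,v,0).round(3))
```

```text
rack [0.489 0.217 0.   ]
front L corner [0.456 0.32  0.   ]
front R [0.46  0.144 0.   ]
black [ 0.459 -0.163  0.   ]
glass [ 0.467 -0.289  0.   ]
glass sc [ 0.502 -0.274  0.   ]
lemon [ 0.431 -0.471  0.   ]
rack sc [0.479 0.172 0.   ]
```

View pics/c1.png

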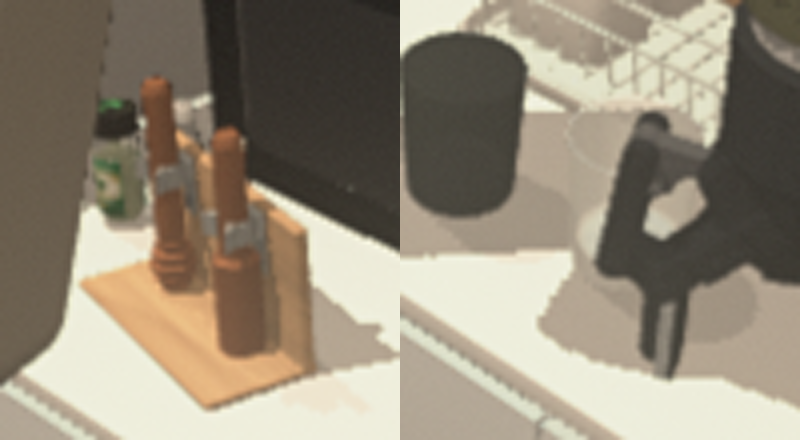

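Candidates in the side view: the near tool at (262,155) has a plain thick foot, so it is the muddler. The far tool at (247,140) has a ribbed bulb, so it is the dipper. The clear glass at (383,245) is partly hidden and the black cup is the decoy. I'll measure the muddler next, then move the arm aside to see the glass.

Run:
```python
from h import *
s=read_camera("scene");d=read_camera("side")
print("top side z.183",onz(d,262.2,127,.183).round(4),"foot z.008",onz(d,265,180,.008).round(4))
print("dipper top",onz(d,244.2,114.5,.183).round(4),"foot",onz(d,248.5,165,.008).round(4))
# board front-face/right end: top right corner, bottom right
print("board TR z.122",onz(d,281,154,.122).round(4), "base RF corner .008",onz(d,257,197,.004).round(4),"base LF",onz(d,225,165,.008).round(4),"base R back",onz(d,283,187.5,.004).round(4))
print("microwave front right bottom",onz(d,335,170,.0).round(4),onz(d,258,140,.0).round(4))
cv2.imwrite("pics/c2.png",cv2.resize(s["image"][95:205,205:305],None,fx=5,fy=5,interpolation=cv2.INTER_CUBIC))
```

```text
top side z.183 [0.5031 0.1794 0.183 ] foot z.008 [0.5024 0.185  0.008 ]
dipper top [0.5214 0.2849 0.183 ] foot [0.5243 0.2929 0.008 ]
board TR z.122 [0.5078 0.1102 0.122 ] base RF corner .008 [0.431  0.1349 0.004 ] base LF [0.4723 0.3464 0.008 ] base R back [0.5163 0.1198 0.004 ]
microwave front right bottom [0.7022 0.0847 0.    ] [0.6665 0.4221 0.    ]
```

View pics/c2.png

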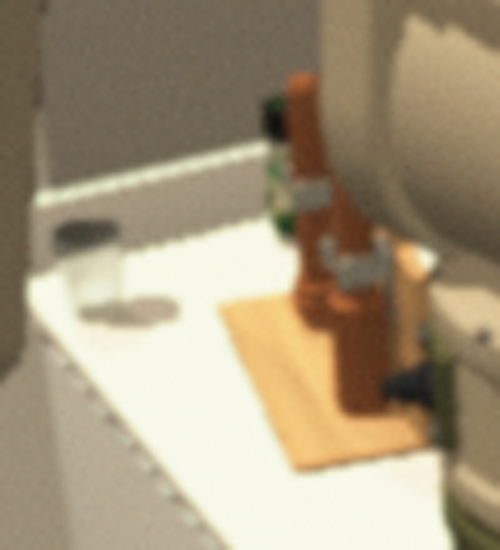

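The crop confirms it: near tool (scene 277,165) has the thick plain foot, far tool (265,145) is the thin one with the bulb, and the small glass is at scene (222,150). The rack is yawed about -10.8°, with the muddler axis at about (0.503, 0.182) and the tools 108 mm apart (110 mm specified). I'll head there now with a half-turn variant of roll to keep joint 6 in range.

Request:
{"op": "send_rows", "data": {
  "increments": [
    {"dx": 0.8,"dy": 1.0,"dz": 0.8,"roll": 1.3,"claw": 1},
    {"dx": 1.8,"dy": 2.4,"dz": 1.8,"roll": 2.6,"claw": 1},
    {"dx": 2.8,"dy": 4.0,"dz": 2.8,"roll": 3.9,"claw": 1},
    {"dx": 3.8,"dy": 5.8,"dz": 2.8,"roll": 5.2,"claw": 1},
    {"dx": 4.8,"dy": 7.6,"dz": 2.8,"roll": 6.5,"claw": 1}
  ]
}}

```text
clock: 0.92
tcp_pos: [0.3535, -0.3347, 0.3018]
orientation: [0.001, 0.787, 0.617, 0.0]
wrist_force: [1.0, 0.7, 0.4]
finger_gap: 0.0854
grip_force: 0.0
```

Request:
{"op": "send_rows", "data": {
  "increments": [
    {"dx": 0.8,"dy": 2.0,"dz": 0,"roll": 1.3,"claw": 1},
    {"dx": 1.4,"dy": 4.0,"dz": 0,"roll": 2.6,"claw": 1},
    {"dx": 1.8,"dy": 6.0,"dz": 0,"roll": 3.9,"claw": 1},
    {"dx": 2.0,"dy": 8.0,"dz": 0,"roll": 5.2,"claw": 1},
    {"dx": 2.0,"dy": 10.0,"dz": 0,"roll": 6.5,"claw": 1}
  ]
}}

```text
clock: 1.55
tcp_pos: [0.4029, -0.0842, 0.3013]
orientation: [0.0, 0.437, 0.9, 0.0]
wrist_force: [0.7, 0.6, 0.1]
finger_gap: 0.0856
grip_force: 0.0
```

Request:
{"op": "send_rows", "data": {
  "increments": [
    {"dx": 0,"dy": 2.0,"dz": 0,"roll": 1.3,"claw": 1},
    {"dx": 0,"dy": 4.0,"dz": 0,"roll": 2.6,"claw": 1},
    {"dx": 0,"dy": 6.0,"dz": 0,"roll": 3.9,"claw": 1},
    {"dx": 0,"dy": 8.0,"dz": 0,"roll": 5.2,"claw": 1},
    {"dx": 0,"dy": 10.0,"dz": 0,"roll": 5.2,"claw": 1}
  ]
}}

```text
clock: 2.17
tcp_pos: [0.4025, 0.1659, 0.3015]
orientation: [0.0, 0.091, 0.996, 0.0]
wrist_force: [0.3, -1.0, 0.8]
finger_gap: 0.0853
grip_force: 0.0
```

Run:
```python
from h import *
for n in("scene","side"):
    c=read_camera(n);cv2.imwrite(f"pics/{n}1.png",c["image"])
a=cv2.imread("pics/scene1.png")[190:300,300:430];b=cv2.imread("pics/side1.png")[180:290,310:440]
cv2.imwrite("pics/c3.png",cv2.resize(np.hstack([a,b]),None,fx=3,fy=3,interpolation=cv2.INTER_CUBIC))
s=get_state();print(s["joint_pos"].round(3),s["tcp_pos"].round(3),s["orientation"].round(3))
```

```text
[ 2.100e-01  2.900e-02 -1.290e-01  1.412e+00  1.000e-03  3.870e-01] [0.402 0.168 0.301] [0.    0.089 0.996 0.001]
```

View pics/c3.png

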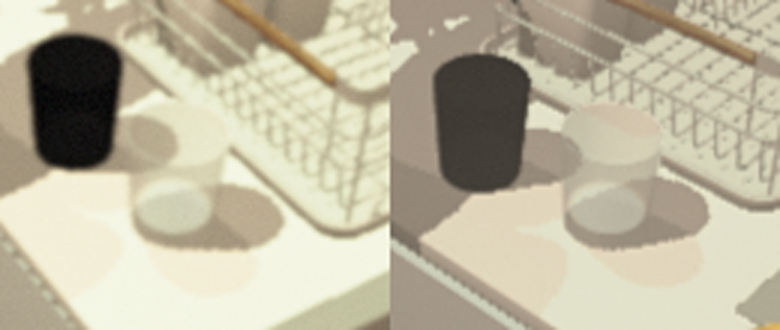

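View pics/side1.png

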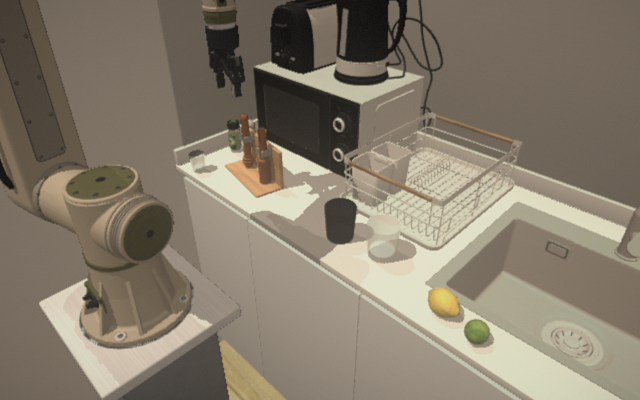

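The clear large tumbler is fully visible now: rim centre near scene (360,233) and side (384,224), base near scene (358,262). The black cup to its left is the decoy. I'll triangulate the tumbler and refine the tools with a colour mask.

Run:
```python
from h import *
s=read_camera("scene");d=read_camera("side")
for n,a,b,z in[("rim",(360.3,232.6),(384,224.3),.091)]:
    p,e=tri(ray(s,*a),ray(d,*b));print(n,p.round(4),e.round(4),onz(s,*a,z).round(4),onz(d,*b,z).round(4))
print("floor",onz(s,357.5,260,.011).round(4),onz(d,382.5,252,.011).round(4))
print("rim width",np.linalg.norm(onz(s,343.3,232.6,.091)-onz(s,377.3,232.6,.091)))
print("black top",onz(d,340.5,206,.09).round(3),"black base",onz(d,341,238,0.).round(3))
T={}
for n,c in(("scene",s),("side",d)):
    h=cv2.cvtColor(c["image"],cv2.COLOR_BGR2HSV);m=cv2.inRange(h,(0,120,40),(11,255,190))
    m[:,:220]=0;m[:,310:]=0;m[:100]=0;m[210:]=0
    k,l,st,ce=cv2.connectedComponentsWithStats(m)
    for i in range(1,k):
        if st[i,4]<25: continue
        ys,xs=np.nonzero(l==i);t=xs[ys<=ys.min()+3].mean();b=xs[(ys>=ys.max()-8)&(ys<=ys.max()-3)].mean()
        print(n,st[i],"top",t,ys.min(),"bot",b,ys.max(), onz(c,t+.5,ys.min()+.5,.183).round(4),onz(c,b,ys.max()-2,.008).round(4));
```

```text
rim [ 0.499  -0.2596  0.0796] 0.0025 [ 0.4913 -0.2692  0.091 ] [ 0.4848 -0.2699  0.091 ]
floor [ 0.4875 -0.2715  0.011 ] [ 0.4841 -0.2732  0.011 ]
rim width 0.07720883132531293
black top [ 0.471 -0.148  0.09 ] black base [ 0.465 -0.158  0.   ]
scene [262 111   8  19  79] top 266.11764705882354 111 bot 265.5 129 [0.5177 0.2665 0.183 ] [0.6196 0.5158 0.008 ]
scene [265 125  14  20 101] top 274.47058823529414 125 bot 272.35555555555555 144 [0.4948 0.1631 0.183 ] [0.587  0.3902 0.008 ]
scene [265 149  18  28 189] top 268.2105263157895 149 bot 277.3333333333333 176 [0.4158 0.0401 0.183 ] [0.5033 0.184  0.008 ]
side [241 114   7  14  56] top 243.22222222222223 114 bot 243.8095238095238 127 [0.5204 0.2859 0.183 ] [0.6986 0.544  0.008 ]
```

Run:
```python
from h import *
s=read_camera("scene");d=read_camera("side")
for c in(s,d): print([np.round(proj(c,p),1) for p in([.503,.183,.183],[.503,.183,.008],[.523,.289,.183],[.503,.183,.0])], np.round(proj(c,get_state()["tcp_pos"]),1))
print(tri(ray(s,265.2,110.5),ray(d,243.5,114)),tri(ray(s,274.7,124),ray(d,262.2,127)))
print(tri(ray(s,277.3,174),ray(d,265,180)))
a=s["image"][95:195,220:320];b=d["image"][95:195,215:315]
cv2.imwrite("pics/c4.png",cv2.resize(np.hstack([a,b]),None,fx=4,fy=4,interpolation=cv2.INTER_CUBIC))
```

```text
[array([274.5, 122.4]), array([277.4, 174.2]), array([265. , 108.7]), array([277.5, 176.3])] [241.   91.4]
[array([261.4, 126.6]), array([265.6, 180.2]), array([243.8, 114. ]), array([265.8, 182.4])] [231.7  97.8]
(array([0.52544184, 0.29385515, 0.17766474]), np.float64(0.005468298556856148)) (array([0.50016507, 0.17559311, 0.1833352 ]), np.float64(0.003392344584494485))
(array([0.50577725, 0.18943388, 0.00453632]), np.float64(0.000195668162316282))
```

View pics/c4.png

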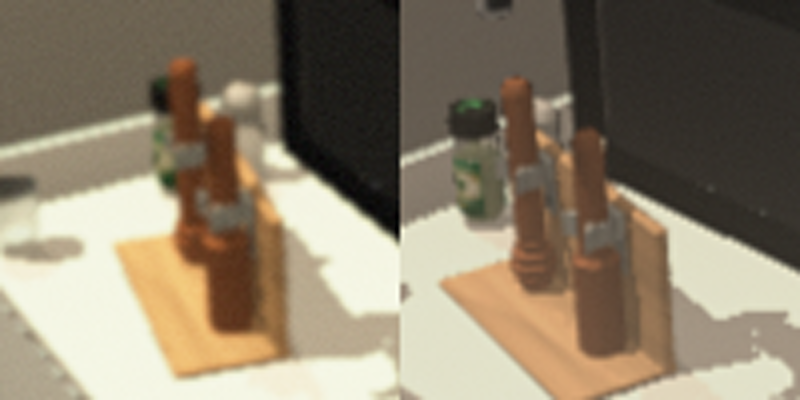

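Request:
{"op": "send_rows", "data": {
  "increments": [
    {"dx": 1.5,"dy": 0.3,"dz": 0,"claw": 1},
    {"dx": 3.0,"dy": 0.6,"dz": 0,"claw": 1},
    {"dx": 4.0,"dy": 0.6,"dz": -1.0,"claw": 1},
    {"dx": 4.0,"dy": 0.6,"dz": -2.0,"claw": 1},
    {"dx": 4.0,"dy": 0.6,"dz": -3.0,"claw": 1}
  ]
}}

```text
schema error: expected keys dx, dy, dz, roll, claw
```

Run:
```python
from h import *
s=read_camera("wrist");cv2.imwrite("pics/w1.png",s["image"]);st=get_state();print(st["tcp_pos"].round(4),st["orientation"].round(3))
print([np.round(proj(s,p),1) for p in([.503,.182,.183],[.503,.182,.008])])
```

```text
[0.4028 0.1633 0.3013] [-0.     0.092  0.996 -0.   ]
[array([359.9, 293.2]), array([345.1, 224.6])]
```

View pics/w1.png

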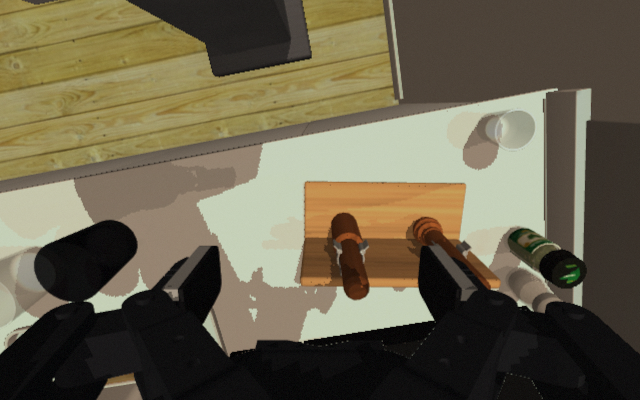

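The wrist view shows the muddler (foot 345,225, top 356,287) where predicted to within about 3 mm. The rack edges lie horizontal, so the yaw is aligned. Going in.

Request:
{"op": "send_rows", "data": {
  "increments": [
    {"dx": 1.3,"dy": 0.2,"dz": 0,"roll": 0,"claw": 1},
    {"dx": 2.6,"dy": 0.4,"dz": 0,"roll": 0,"claw": 1},
    {"dx": 3.9,"dy": 0.7,"dz": -0.5,"roll": 0,"claw": 1},
    {"dx": 3.9,"dy": 0.7,"dz": -1.5,"roll": 0,"claw": 1},
    {"dx": 3.9,"dy": 0.7,"dz": -3.0,"roll": 0,"claw": 1}
  ]
}}

```text
clock: 3.15
tcp_pos: [0.5019, 0.1801, 0.2262]
orientation: [0.001, 0.093, 0.996, 0.0]
wrist_force: [-0.6, 0.3, 1.1]
finger_gap: 0.0856
grip_force: 0.0
```

Request:
{"op": "send_rows", "data": {
  "increments": [
    {"dx": 0,"dy": 0,"dz": -1.2,"roll": 0,"claw": 1},
    {"dx": 0,"dy": 0,"dz": -2.4,"roll": 0,"claw": 1},
    {"dx": 0,"dy": 0,"dz": -3.3,"roll": 0,"claw": 1},
    {"dx": 0,"dy": 0,"dz": -3.7,"roll": 0,"claw": 1},
    {"dx": 0,"dy": 0,"dz": -3.7,"roll": 0,"claw": 1}
  ]
}}

```text
clock: 3.78
tcp_pos: [0.5002, 0.1807, 0.1336]
orientation: [-0.0, 0.092, 0.996, -0.0]
wrist_force: [-0.3, -1.2, 0.0]
finger_gap: 0.0852
grip_force: 0.0
```

Run:
```python
from h import *
s=read_camera("wrist");d=read_camera("side");cv2.imwrite("pics/w2.png",np.vstack([s["image"][150:400],cv2.resize(d["image"][95:205,195:315],(640,300))[:, :]]));st=get_state();print(st["tcp_pos"].round(4),st["wrist_force"].round(1))
```

```text
[0.5011 0.1813 0.1348] [-0.1 -0.5  0.2]
```

View pics/w2.png

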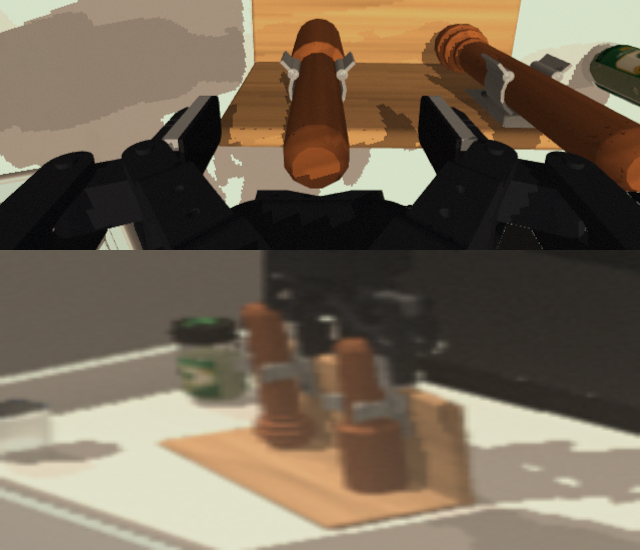

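The handle is centred between the open fingers (wrist 316, midway between pads at 200 and 435). Closing.

Request:
{"op": "send_rows", "data": {
  "increments": [
    {"dx": 0,"dy": 0,"dz": 0,"roll": 0,"claw": -1},
    {"dx": 0,"dy": 0,"dz": 0,"roll": 0,"claw": -1},
    {"dx": 0,"dy": 0,"dz": 0,"roll": 0,"claw": -1},
    {"dx": 0,"dy": 0,"dz": 0,"roll": 0,"claw": -1},
    {"dx": 0,"dy": 0,"dz": 0,"roll": 0,"claw": -1}
  ],
  "grip_force": 80
}}

```text
clock: 4.5
tcp_pos: [0.5004, 0.181, 0.1343]
orientation: [0.0, 0.092, 0.996, -0.001]
wrist_force: [-0.2, -4.5, 5.0]
finger_gap: 0.0223
grip_force: 78.2
```

Request:
{"op": "send_rows", "data": {
  "increments": [
    {"dx": 0,"dy": 0,"dz": 0,"roll": 0,"claw": -1},
    {"dx": 0,"dy": 0,"dz": 0,"roll": 0,"claw": -1},
    {"dx": 0,"dy": 0,"dz": 0,"roll": 0,"claw": -1},
    {"dx": 0,"dy": 0,"dz": 0,"roll": 0,"claw": -1},
    {"dx": 0,"dy": 0,"dz": 0,"roll": 0,"claw": -1}
  ]
}}

```text
clock: 5.12
tcp_pos: [0.5004, 0.181, 0.1343]
orientation: [0.0, 0.092, 0.996, -0.001]
wrist_force: [-0.5, -4.2, 5.8]
finger_gap: 0.0223
grip_force: 78.2
```

Request:
{"op": "send_rows", "data": {
  "increments": [
    {"dx": -0.3,"dy": 0.06,"dz": 0,"roll": 0,"claw": -1},
    {"dx": -0.6,"dy": 0.11,"dz": 0,"roll": 0,"claw": -1},
    {"dx": -0.9,"dy": 0.17,"dz": 0,"roll": 0,"claw": -1},
    {"dx": -1.2,"dy": 0.22,"dz": 0,"roll": 0,"claw": -1},
    {"dx": -1.5,"dy": 0.28,"dz": 0,"roll": 0,"claw": -1}
  ]
}}

```text
clock: 5.75
tcp_pos: [0.463, 0.1892, 0.1343]
orientation: [0.001, 0.092, 0.996, 0.001]
wrist_force: [0.1, 0.2, 0.3]
finger_gap: 0.0223
grip_force: 79.0
```

Request:
{"op": "send_rows", "data": {
  "increments": [
    {"dx": -0.3,"dy": 0.06,"dz": 0,"roll": 0,"claw": -1},
    {"dx": -0.6,"dy": 0.11,"dz": 0,"roll": 0,"claw": -1},
    {"dx": -0.9,"dy": 0.17,"dz": 0,"roll": 0,"claw": -1},
    {"dx": -1.0,"dy": 0.19,"dz": 0,"roll": 0,"claw": -1},
    {"dx": -1.0,"dy": 0.19,"dz": 0,"roll": 0,"claw": -1}
  ]
}}

```text
clock: 6.38
tcp_pos: [0.4379, 0.1937, 0.1342]
orientation: [0.0, 0.092, 0.996, 0.0]
wrist_force: [2.0, -0.1, 6.4]
finger_gap: 0.022
grip_force: 79.2
```

Run:
```python
from h import *
s=read_camera("scene");d=read_camera("side");w=read_camera("wrist")
a=cv2.resize(s["image"][95:205,205:325],(400,366));b=cv2.resize(d["image"][95:205,195:315],(400,366));
cv2.imwrite("pics/p1.png",np.vstack([np.hstack([a,b]),cv2.resize(w["image"][150:],(374,234))[:, :].repeat(1,0) if 0 else np.hstack([cv2.resize(w["image"][150:],(600,234)),np.zeros((234,200,3),np.uint8)])]))
```

```text
(no output)
```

View pics/p1.png

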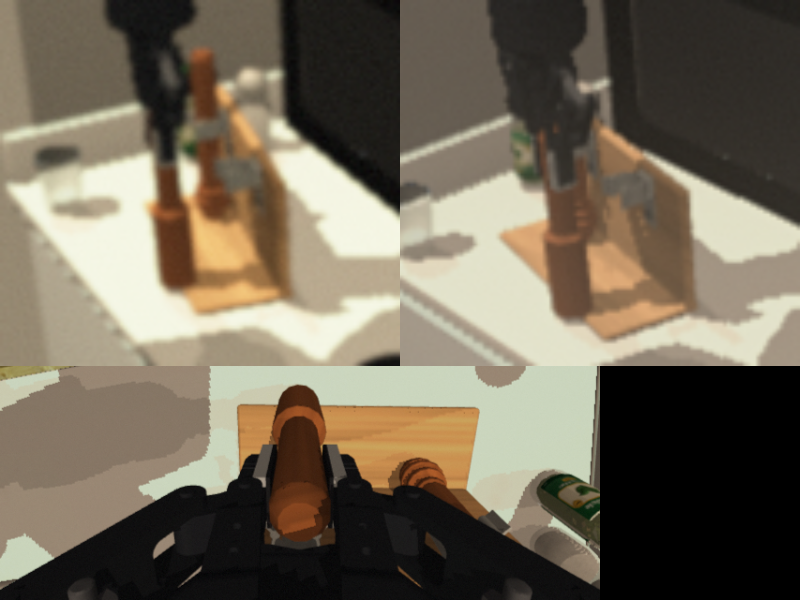

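The muddler is out of its clip, upright and firmly held. The dipper is still in place. Lifting and carrying at a foot height of about 0.17.

Request:
{"op": "send_rows", "data": {
  "increments": [
    {"dx": 0,"dy": 0,"dz": 0.6,"roll": 0,"claw": -1},
    {"dx": 0,"dy": 0,"dz": 1.8,"roll": 0,"claw": -1},
    {"dx": 0,"dy": 0,"dz": 3.3,"roll": 0,"claw": -1},
    {"dx": 0,"dy": 0,"dz": 4.8,"roll": 0,"claw": -1},
    {"dx": 0,"dy": 0,"dz": 6.0,"roll": 0,"claw": -1}
  ]
}}

```text
clock: 7.15
tcp_pos: [0.4361, 0.1933, 0.2847]
orientation: [-0.002, 0.092, 0.996, -0.0]
wrist_force: [0.8, 0.8, -2.2]
finger_gap: 0.022
grip_force: 78.8
```

Request:
{"op": "send_rows", "data": {
  "increments": [
    {"dx": 0,"dy": -0.5,"dz": 0.6,"roll": 0,"claw": -1},
    {"dx": 0,"dy": -1.5,"dz": 0.6,"roll": 0,"claw": -1},
    {"dx": 0.2,"dy": -3.0,"dz": 0.6,"roll": 0,"claw": -1},
    {"dx": 0.4,"dy": -4.5,"dz": 0.6,"roll": 0,"claw": -1},
    {"dx": 0.6,"dy": -6.0,"dz": 0.6,"roll": 0,"claw": -1}
  ]
}}

```text
clock: 7.78
tcp_pos: [0.4513, 0.0419, 0.2977]
orientation: [-0.002, 0.092, 0.996, 0.0]
wrist_force: [1.0, -0.3, -1.8]
finger_gap: 0.0223
grip_force: 78.8
```

Request:
{"op": "send_rows", "data": {
  "increments": [
    {"dx": 0.2,"dy": -1.5,"dz": 0,"roll": 0,"claw": -1},
    {"dx": 0.4,"dy": -3.0,"dz": 0,"roll": 0,"claw": -1},
    {"dx": 0.6,"dy": -4.5,"dz": 0,"roll": 0,"claw": -1},
    {"dx": 0.8,"dy": -6.0,"dz": 0,"roll": 0,"claw": -1},
    {"dx": 1.0,"dy": -7.5,"dz": 0,"roll": 0,"claw": -1}
  ]
}}

```text
clock: 8.4
tcp_pos: [0.4762, -0.1452, 0.2976]
orientation: [-0.002, 0.092, 0.996, 0.001]
wrist_force: [-0.3, 0.6, -1.4]
finger_gap: 0.0224
grip_force: 78.8
```

Request:
{"op": "send_rows", "data": {
  "increments": [
    {"dx": 0.1,"dy": -1.5,"dz": 0,"roll": 0,"claw": -1},
    {"dx": 0.2,"dy": -3.0,"dz": 0,"roll": 0,"claw": -1},
    {"dx": 0.3,"dy": -4.4,"dz": 0,"roll": 0,"claw": -1},
    {"dx": 0.4,"dy": -5.1,"dz": 0,"roll": 0,"claw": -1},
    {"dx": 0.4,"dy": -5.1,"dz": 0,"roll": 0,"claw": -1}
  ]
}}

```text
clock: 9.02
tcp_pos: [0.487, -0.2721, 0.2977]
orientation: [-0.001, 0.093, 0.996, 0.001]
wrist_force: [-0.7, 0.2, -2.0]
finger_gap: 0.0221
grip_force: 78.6
```

Run:
```python
from h import *
st=get_state();t=st["tcp_pos"];print(t.round(4),st["orientation"].round(3),st["wrist_force"].round(1),st["finger_gap"])
R=[];Q=[]
for n in("scene","side"):
    c=read_camera(n);h=cv2.cvtColor(c["image"],cv2.COLOR_BGR2HSV);m=cv2.inRange(h,(0,110,40),(12,255,220))
    pu,pv=proj(c,t-[0,0,.08]);mm=np.zeros_like(m);a,b=int(pu),int(pv);mm[b-60:b+60,a-45:a+45]=m[b-60:b+60,a-45:a+45]
    k,l,s,_=cv2.connectedComponentsWithStats(mm);i=1+s[1:,4].argmax();ys,xs=np.nonzero(l==i)
    print(n,s[i],"pred foot",np.round(proj(c,t-[0,0,.126]),1),"row: xmin,xmax")
    for y in range(ys.min(),ys.max()+1,4): print(y,xs[ys==y].min(),xs[ys==y].max(),end="; ")
    print()
    print("dish corner",n, onz(c,416.7,263,0).round(3) if n=="scene" else "")
```

```text
[ 0.487  -0.2721  0.2977] [-0.001  0.093  0.996  0.001] [-0.7  0.2 -2. ] 0.022110593278059296
scene [355 132  18  78 738] pred foot [361.8 204.7] row: xmin,xmax
132 363 364; 136 362 365; 140 362 364; 144 362 363; 148 361 363; 152 361 362; 156 362 362; 160 361 369; 164 361 370; 168 361 369; 172 360 369; 176 356 372; 180 356 370; 184 357 371; 188 357 370; 192 355 370; 196 356 370; 200 355 369; 204 355 369; 208 359 367; 
dish corner scene [ 0.611 -0.342  0.   ]
side [381 121  18  77 630] pred foot [388.1 194.8] row: xmin,xmax
121 391 393; 125 389 393; 129 390 393; 133 388 392; 137 388 391; 141 389 391; 145 388 391; 149 387 395; 153 387 395; 157 387 395; 161 386 394; 165 383 398; 169 383 395; 173 382 395; 177 381 392; 181 382 392; 185 382 391; 189 381 389; 193 381 390; 197 384 390; 
dish corner side
```

The numbers show the held muddler hanging vertical, with its foot within 1 px of the prediction and centred over the tumbler. Lowering slowly.

Request:
{"op": "send_rows", "data": {
  "increments": [
    {"dx": 0,"dy": 0,"dz": -0.8,"roll": 0,"claw": -1},
    {"dx": 0,"dy": 0,"dz": -1.6,"roll": 0,"claw": -1},
    {"dx": 0,"dy": 0,"dz": -2.4,"roll": 0,"claw": -1},
    {"dx": 0,"dy": 0,"dz": -3.0,"roll": 0,"claw": -1},
    {"dx": 0,"dy": 0,"dz": -3.4,"roll": 0,"claw": -1}
  ]
}}

```text
clock: 9.75
tcp_pos: [0.4877, -0.2706, 0.2133]
orientation: [-0.0, 0.091, 0.996, 0.0]
wrist_force: [0.3, -0.7, -1.3]
finger_gap: 0.0222
grip_force: 78.6
```

Request:
{"op": "send_rows", "data": {
  "increments": [
    {"dx": 0,"dy": 0,"dz": -0.5,"roll": 0,"claw": -1},
    {"dx": 0,"dy": 0,"dz": -1.0,"roll": 0,"claw": -1},
    {"dx": 0,"dy": 0,"dz": -1.5,"roll": 0,"claw": -1},
    {"dx": 0,"dy": 0,"dz": -1.9,"roll": 0,"claw": -1},
    {"dx": 0,"dy": 0,"dz": -2.2,"roll": 0,"claw": -1}
  ]
}}

```text
clock: 10.38
tcp_pos: [0.4876, -0.2715, 0.158]
orientation: [-0.0, 0.092, 0.996, 0.0]
wrist_force: [-0.6, 0.5, -1.4]
finger_gap: 0.0221
grip_force: 78.6
```

Request:
{"op": "send_rows", "data": {
  "increments": [
    {"dx": 0,"dy": 0,"dz": -0.1,"roll": 0,"claw": -1},
    {"dx": 0,"dy": 0,"dz": -0.2,"roll": 0,"claw": -1},
    {"dx": 0,"dy": 0,"dz": -0.3,"roll": 0,"claw": -1},
    {"dx": 0,"dy": 0,"dz": -0.4,"roll": 0,"claw": -1},
    {"dx": 0,"dy": 0,"dz": -0.5,"roll": 0,"claw": -1}
  ]
}}

```text
clock: 11.0
tcp_pos: [0.4878, -0.2716, 0.1463]
orientation: [0.0, 0.092, 0.996, -0.0]
wrist_force: [0.4, -0.8, -2.0]
finger_gap: 0.0221
grip_force: 78.6
```

Request:
{"op": "send_rows", "data": {
  "increments": [
    {"dx": 0,"dy": 0,"dz": -0.08,"roll": 0,"claw": -1},
    {"dx": 0,"dy": 0,"dz": -0.16,"roll": 0,"claw": -1},
    {"dx": 0,"dy": 0,"dz": -0.24,"roll": 0,"claw": -1},
    {"dx": 0,"dy": 0,"dz": -0.3,"roll": 0,"claw": -1},
    {"dx": 0,"dy": 0,"dz": -0.3,"roll": 0,"claw": -1}
  ]
}}

```text
clock: 11.62
tcp_pos: [0.4877, -0.2715, 0.1387]
orientation: [-0.0, 0.092, 0.996, 0.0]
wrist_force: [0.6, 0.4, -0.8]
finger_gap: 0.0224
grip_force: 78.6
```

Request:
{"op": "send_rows", "data": {
  "increments": [
    {"dx": 0,"dy": 0,"dz": -0.04,"roll": 0,"claw": -1},
    {"dx": 0,"dy": 0,"dz": -0.08,"roll": 0,"claw": -1},
    {"dx": 0,"dy": 0,"dz": -0.08,"roll": 0,"claw": -1},
    {"dx": 0,"dy": 0,"dz": -0.08,"roll": 0,"claw": -1},
    {"dx": 0,"dy": 0,"dz": -0.08,"roll": 0,"claw": -1}
  ]
}}

```text
clock: 12.25
tcp_pos: [0.4881, -0.2718, 0.1377]
orientation: [0.001, 0.092, 0.996, -0.0]
wrist_force: [-1.2, 1.1, 5.8]
finger_gap: 0.0227
grip_force: 79.4
```

The foot touched the floor at TCP z 0.1377 (0.137 predicted), with a 6 N reaction. Opening, then retreating upward.

Request:
{"op": "send_rows", "data": {
  "increments": [
    {"dx": 0,"dy": 0,"dz": 0,"roll": 0,"claw": -0.3},
    {"dx": 0,"dy": 0,"dz": 0,"roll": 0,"claw": 0},
    {"dx": 0,"dy": 0,"dz": 0,"roll": 0,"claw": 0.4},
    {"dx": 0,"dy": 0,"dz": 0,"roll": 0,"claw": 1},
    {"dx": 0,"dy": 0,"dz": 0,"roll": 0,"claw": 1}
  ]
}}

```text
clock: 12.88
tcp_pos: [0.4878, -0.2716, 0.1368]
orientation: [0.0, 0.092, 0.996, 0.0]
wrist_force: [0.4, -0.3, -0.3]
finger_gap: 0.0856
grip_force: 0.0
```

Request:
{"op": "send_rows", "data": {
  "increments": [
    {"dx": 0,"dy": 0,"dz": 0,"roll": 0,"claw": 1},
    {"dx": 0,"dy": 0,"dz": 0.5,"roll": 0,"claw": 1},
    {"dx": 0,"dy": 0,"dz": 1.5,"roll": 0,"claw": 1},
    {"dx": 0,"dy": 0,"dz": 3.0,"roll": 0,"claw": 1},
    {"dx": 0,"dy": 0,"dz": 5.0,"roll": 0,"claw": 1}
  ]
}}

```text
clock: 13.5
tcp_pos: [0.4873, -0.2712, 0.2631]
orientation: [-0.001, 0.092, 0.996, 0.0]
wrist_force: [0.5, -0.8, 0.7]
finger_gap: 0.0855
grip_force: 0.0
```

Request:
{"op": "send_rows", "data": {
  "increments": [
    {"dx": 0,"dy": 0,"dz": 0.8,"roll": 0,"claw": 1},
    {"dx": 0,"dy": 0,"dz": 1.6,"roll": 0,"claw": 1},
    {"dx": 0,"dy": 0,"dz": 2.0,"roll": 0,"claw": 1},
    {"dx": 0,"dy": 0,"dz": 2.0,"roll": 0,"claw": 1},
    {"dx": 0,"dy": 0,"dz": 2.0,"roll": 0,"claw": 1}
  ]
}}

```text
clock: 14.12
tcp_pos: [0.4875, -0.2714, 0.311]
orientation: [-0.001, 0.092, 0.996, 0.0]
wrist_force: [0.2, 0.7, -0.7]
finger_gap: 0.0853
grip_force: 0.0
```

Run:
```python
from h import *
st=get_state();print(st["tcp_pos"].round(3),st["finger_gap"])
for n in("scene","side"):
    c=read_camera(n);h=cv2.cvtColor(c["image"],cv2.COLOR_BGR2HSV);m=cv2.inRange(h,(0,90,40),(14,255,230))
    print(n,"pred top/foot",[np.round(proj(c,[.487,-.271,z]),1) for z in(.186,.011)])
    m[:,:330]=0;m[:,420:]=0;m[290:]=0
    k,l,s,_=cv2.connectedComponentsWithStats(m)
    for i in range(1,k):
        if s[i,4]>40:
            ys,xs=np.nonzero(l==i);print(s[i],[(y,xs[ys==y].mean().round(1)) for y in range(ys.min(),ys.max()+1,6)])
    m=cv2.inRange(h,(0,120,40),(11,255,190))[100:180,230:285];k,l,s,_=cv2.connectedComponentsWithStats(m);print("rack",[list(q+[230,100,0,0,0]) for q in s[1:] if q[4]>25])
```

```text
[ 0.488 -0.271  0.311] 0.08533376224896694
scene pred top/foot [array([361.9, 199. ]), array([357.2, 259.9])]
[353 198  16  61 545] [(198, np.float64(362.5)), (204, np.float64(363.0)), (210, np.float64(363.0)), (216, np.float64(362.0)), (222, np.float64(361.0)), (228, np.float64(361.0)), (234, np.float64(359.5)), (240, np.float64(360.0)), (246, np.float64(357.5)), (252, np.float64(362.2)), (258, np.float64(362.2))]
rack [[np.int64(261), np.int64(110), np.int64(9), np.int64(20), np.int64(76)], [np.int64(265), np.int64(137), np.int64(8), np.int64(22), np.int64(75)]]
side pred top/foot [array([388.2, 189.1]), array([382.5, 251. ])]
[349 163  35  17  49] [(163, np.float64(349.5)), (169, np.float64(362.0)), (175, np.float64(375.0))]
[378 188  16  46 459] [(188, np.float64(388.5)), (194, np.float64(388.5)), (200, np.float64(388.0)), (206, np.float64(387.0)), (212, np.float64(386.5)), (218, np.float64(386.0)), (224, np.float64(385.0)), (230, np.float64(385.0))]
rack [[np.int64(241), np.int64(114), np.int64(7), np.int64(23), np.int64(65)]]
```

The muddler stands upright in the tumbler, with its top within 1 px of the prediction in both views. The dipper's pixels are unchanged and the gripper is clear. Handing in.

```bash
python3 -c "from h import *;print(hand_in())"
```

```text
the job is handed in; nothing more can be done
None
```

I pulled the muddler forward out of its clip, set it foot first in the large tumbler, let go and handed the job in; no verdict came back, but the last camera check showed it standing upright there with the dipper still in its clip.

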